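# Rinse a lens blank at the cleaner pump

### The job

Rinse the lens blank: hang the wire basket with the blank in it in the white rinse dish so that its flange sits flat on the dish rim, then push the dish along the worktop until the pump's spout is over the middle of the basket, and press the pump head all the way down for a moment and let it come back up. Do not pump with the dish out from under the spout, keep the blank in the basket and do not disturb the other things on the bench.

Things in the scene. Friction and masses are not known exactly. Their poses are not given: they have to be found in the camera images.
- dispenser: bench pump dispenser, screwed down: grey round holder (80 mm across, with two screw ears along its own y) and an amber bottle, 66 mm diameter, shoulder 109 mm high, black collar up to 122 mm. Origin on the worktop under the bottle's axis; own z up; the spout points along own -x, 96 mm out from the axis.
- pump (a joint): travel of the black pump head straight down, in m: 0 up (rest), 0.016 fully down on its stop. Spring-return: about 3 N starts it, about 8 N takes it to the stop; it rises by itself when let go.
- pump_top (a point): centre of the top face of the black pump head (35 mm diameter), on the bottle's axis, 154 mm above the worktop at rest; moves down with the pump.
- spout_tip (a point): mouth of the thin steel spout (7 mm tube), 96 mm from the bottle's axis, 112 mm above the worktop at rest and 96 mm with the pump fully down; the tube runs at 146 mm height from the pump head and turns down at its end.
- dish: loose round white rinse dish, about 0.26 kg, 42 mm high, 108 mm diameter at the rim and 88 mm at the foot, 3 mm wall, inner floor 4 mm up. Origin at the centre of its underside, z up.
- basket: loose round steel wire basket shaped like the dish, 0.10 kg, the blank lying in it: 78 mm diameter at the floor, 94 mm at the top; flat flange 110 mm in diameter, its underside 34 mm above the origin. Hung in the dish, the flange rests on the rim and the basket's origin is 8 mm above the dish's. A fixed bail arches over it along own x. Origin: centre of its underside, z up.
- basket_grip (a point): middle of the basket's black bail grip, a level round bar 10 mm thick and 56 mm long along the basket's own x, centred 66 mm above the basket's origin; pinch it across the basket's own y. The blank's top lies 51 mm below it.
- lens: loose uncut lens blank, pale disc 67 mm diameter, 13 mm thick, 28 g, lying in the basket. Origin at the centre of its underside.
- tape_roll: bystander: brown roll of tape, 92 mm diameter, 48 mm high, origin at the centre of its underside.
- spectacle_case: bystander: closed black spectacle case, 67 x 162 x 42 mm, long along its own y, origin at the centre of its underside.
- screwdriver: bystander: small screwdriver with a blue cap, 96 mm long along its own y, 10 mm thick, origin at its underside.
Things that resemble listed ones, but are neither listed nor needed, are in the scene too. Several things have the shape of the basket; the one meant has the colours described above. Several things have the shape of the dish; the one meant has the colours described above.

How it is judged:
By the outcome, as a careful person would: the job done as asked, in the order asked, and still so for the second after the job is handed in, with the robot touching nothing.
It also fails if it takes over 72 s, if anything falls off the work surface, if the arm or the gripper's body presses on something with over 40 N, if the wrist force passes 120 N, or if a joint passes its speed limit or range.

### The arm

A 6-joint arm with a two-finger parallel gripper is mounted at the origin on a cart in front of the work surface, level with it; the furniture and walls round the work are solid. World frame = base frame: x ahead of the robot, y to its left, z up, the work surface at z = 0. Lengths are in m, angles in rad, forces in N, time in s.
With the tool pointing down it reaches from about 0.275 to 0.775 m from the base axis. Payload 14.6 kg.
Tool frame: the origin (TCP) lies midway between the tips of the shut fingers; the grasp point (between the pads) lies 19 mm behind it; z points along the fingers, y is the line along which they close (so a half turn about z gives the same grasp; the last joint's range is limited). The gripper opens to 85 mm and grips with 20 to 120 N. Pads are 22 mm wide; open, the fingers measure 114 mm over their backs; the gripper's body (76 mm by 85 mm) begins 54 mm behind the grasp point. The pads swing forward as they close: fully open they stand 13 mm farther back than shut.
Start: joints at [1.074, 0.263, -0.048, 1.259, 0, 1.415], TCP at [0.176, 0.495, 0.231] pointing down, gripper open.
Joint ranges: [-2.65, 2.65], [-0.89, 1.7], [-1.18, 1.37], [-2.13, 2.11], [-1.35, 1.29], [-3.14, 3.14]. Speed limits (rad/s): [1.89, 1.89, 2.57, 2.79, 3.14, 3.14].

### API

Orientations are given as a unit quaternion [x, y, z, w].
In Python, from rig import status, optics, ticket gives the robot as it stands.
- The arm moves only by the tool jog_arm, never from a script. Its argument "rows" is text: rows parted by semicolons, each of 5 numbers parted by spaces: the shift along the tool's x, y, z in mm, then the turn about the tool's z in rad, then the finger opening in mm, from 0 to 85.4. A call has 1 to 8 rows; each row is the pose to reach, as a shift and turn from the pose commanded when the call began, along the tool's axes at that moment; what a row does not reach only later rows make up. A row lasts 1/8 s, in which the tool goes at most 62.5 mm and 10.7 degrees, less where a joint would pass 70% of its speed; a pose out of reach is approached as far as the arm can. A call with a gripper value outside its range is refused whole. The fingers move at their own pace and stop on an object; "newtons" is the grip in N (left out, the last holds). Time passes only in rows, so rows that repeat a pose let the fingers close. It gives the time, the measured TCP pose, the force, the opening and the grip force at its end, in the units of the state.
- status.get_obs(): the state, without advancing time (a new reading comes with each control period).
- optics.capture(name): name is "scene" or "top" or "wrist"; returns a dict with "img" (480x640x3 uint8, red, green, blue), "mtx" (3x3 intrinsics, pixels), "k1" (the pictures are not rectified: a ray, as slopes to the right and down, at radius r is drawn at 1 + k1 r^2 times it, then the intrinsics apply), "rvec" (rotation vector, rad) and "tvec" (3), from world to camera coordinates, as OpenCV has them; the wrist camera has in their place "mount" (4x4, takes a point from camera to tool coordinates, whose origin is the TCP and whose axes are the flange's). Camera axes: x right, y down, z forward; pixel columns grow to the right and rows downward; lengths in m; the calibration is good to about 2 mm. A picture is of the moment at which its call begins: read the wrist's pose just before it. There is no depth.
- ticket.sign_off(): hands the job in; it is judged then, once.
The state is a dict: "clock": time; "joint_pos": joint angles; "qvel": joint speeds; "joint_torque": joint torques, N m; "eef_pos": TCP position; "tool_rot": TCP orientation; "wrist_force": force on the tool from outside, world axes, zero at the start; "torque": the same for the moment, N m; "opening": finger opening in m; "grip_force": force on a finger pad.
Only numpy, scipy, OpenCV 4.12 (cv2) and the standard library are available. Lean on these libraries where they do the work, as an engineer would, in place of code of your own. Each camera call takes 0.05 s, during which the arm holds its last target. There are 200 camera calls.

## Working session

There is one attempt and no reset: what is moved stays moved. The work goes in short steps, Python scripts to look and compute and a tool call to move; the robot and the scene stay as the last step left them, time stands still between calls to the robot, and variables do not carry over. Pictures are saved under pics/ and viewed, at most 10 in all, crops included, and the job is handed in when it is done.

Besides the shell and the picture viewer there is one more tool, called in YAML: its name, and indented under it one key for each argument. jog_arm: Moves the arm, as the interface text tells. Its arguments: {"type":"object","properties":{"rows":{"type":"string"},"newtons":{"type":"number"}},"required":["rows"]}

```bash
mkdir -p pics; ls
cat > h.py <<'E'
import numpy as np, cv2, json
from rig import status, optics, ticket
from scipy.spatial.transform import Rotation as R
def cap(name):
    o=status.get_obs(); c=optics.capture(name)
    if 'mount' in c:
        T=np.eye(4);T[:3,:3]=R.from_quat(o['tool_rot']).as_matrix();T[:3,3]=o['eef_pos']
        M=T@np.array(c['mount']); c['Rw']=M[:3,:3]; c['C']=M[:3,3]
    else:
        r=cv2.Rodrigues(np.array(c['rvec'],float))[0]; c['Rw']=r.T; c['C']=-r.T@np.array(c['tvec'],float).ravel()
    return c
def ray(c,uv):
    d=np.array([c['k1'],0,0,0,0],float)
    p=cv2.undistortPoints(np.array(uv,float).reshape(-1,1,2),np.array(c['mtx'],float),d).reshape(-1,2)
    return np.c_[p,np.ones(len(p))]@c['Rw'].T
def plane(c,uv,z):
    d=ray(c,uv); return c['C']+d*((z-c['C'][2])/d[:,2])[:,None]
def tri(cs,uvs):
    A=np.zeros((3,3));b=np.zeros(3)
    for c,u in zip(cs,uvs):
        d=ray(c,u)[0];d/=np.linalg.norm(d);P=np.eye(3)-np.outer(d,d);A+=P;b+=P@c['C']
    return np.linalg.solve(A,b)
def proj(c,X):
    Rcw=c['Rw'].T; return cv2.projectPoints(np.array(X,float).reshape(-1,1,3),cv2.Rodrigues(Rcw)[0],-Rcw@c['C'],np.array(c['mtx'],float),np.array([c['k1'],0,0,0,0],float))[0].reshape(-1,2)
def save(c,f): cv2.imwrite('pics/'+f,c['img'][:,:,::-1])
E
python3 - <<'E'
from h import *
for n in('scene','top','wrist'):
    c=cap(n);save(c,n+'0.png');print(n,c['C'],c['k1'],c['Rw'][:,2])
o=status.get_obs();print(o['tool_rot'],o['opening'],o['clock'])
E
```

```text
pics
scene [-0.19048014 -1.02101041  1.04154783] -0.08811302261342732 [ 0.50671498  0.58421468 -0.63398197]
top [ 0.4462938  -0.17692321  1.45522281] 0.00831637184469985 [ 0.08536557 -0.0108711  -0.99629039]
wrist [0.10991331 0.51765854 0.37353863] -0.005402898646403411 [ 0.25871436 -0.09378188 -0.96139058]
[ 1.70087926e-01  9.85428807e-01 -3.84751468e-04 -1.24595924e-04] 0.08550269763667798 0.15
```

View pics/top0.png

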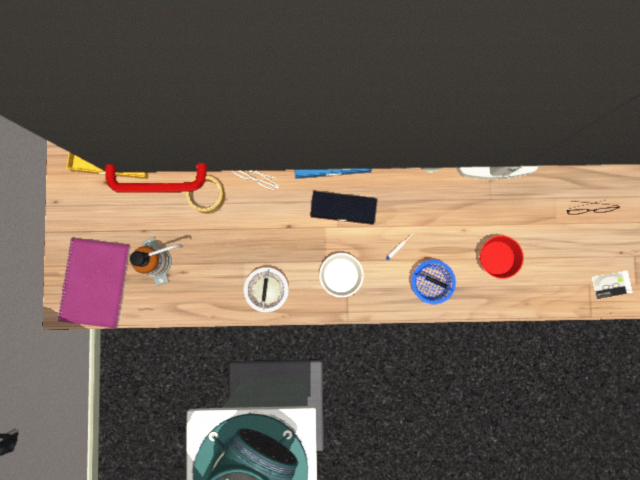

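View pics/scene0.png

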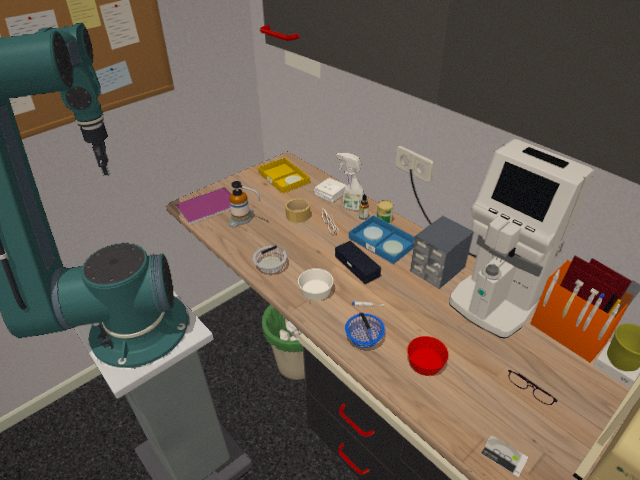

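The top view shows the steel basket with the blank at about (266,290), the white dish at (341,275) and the dispenser base at about (155,262). The spout runs from about (140,258) to (183,240). A blue basket and a red dish are decoys. In the scene view the same things are at (270,260), (316,286) and (239,205).

Run:
```python
from h import *
t=cap('top');s=cap('scene')
a=t['img'][190:320,100:390];b=s['img'][165:315,200:350]
cv2.imwrite('pics/crop1.png',np.vstack([cv2.resize(a,(800,300*800//669),interpolation=3)[:,:,::-1]]))
m=cv2.resize(b,(600,600),interpolation=3)[:,:,::-1];cv2.imwrite('pics/crop2.png',m)
def blob(c,box,f):
    x0,y0,x1,y1=box;i=c['img'][y0:y1,x0:x1].astype(int);m=f(i).astype(np.uint8)
    n,l,st,ce=cv2.connectedComponentsWithStats(m);k=1+np.argmax(st[1:,4]);pts=np.argwhere(l==k)[:,::-1]+[x0,y0]
    return ce[k]+[x0,y0],pts,st[k]
dark=lambda i:i.max(2)<60
g1,p1,s1=blob(t,(240,262,292,318),dark);g2,p2,s2=blob(s,(245,235,295,280),dark)
print('grip px',g1,s1,g2,s2,'tri',tri([t,s],[g1,g2]))
w=plane(t,p1,.066);r=cv2.minAreaRect(w[:,:2].astype(np.float32)*1000);print('grip rect',r, 'mean',w.mean(0))
white=lambda i:(i.min(2)>150)&(i.max(2)-i.min(2)<45)
for nm,bt,bs,zs in(('dish',(312,245,372,305),(290,262,342,308),.042),('basket',(238,262,296,318),(245,238,295,280),.042)):
    for c,bx in((t,bt),(s,bs)):
        ce,p,st=blob(c,bx,white);h=cv2.convexHull(p.astype(np.float32)).reshape(-1,2)
        w=plane(c,h,zs)[:,:2].astype(np.float32)*1000
        print(nm,ce,st,'minc',cv2.minEnclosingCircle(w),'ell',cv2.fitEllipse(w))
print('tcp px',proj(t,[[0,0,0],[.176,.495,.231]]), proj(t,[[.3,.0,0],[.3,.3,0]]))
```

```text
grip px [264.45945946 288.37837838] [23 17  4 21 37] [269.28571429 249.        ] [17 11 15  7 28] tri [ 0.44599654 -0.04330232  0.06619441]
grip rect ((444.9583740234375, -43.19036865234375), (4.493082046508789, 48.533145904541016), 82.40795135498047) mean [ 0.44637119 -0.04354748  0.066     ]
dish [340.90085922 274.17977528] [   7    8   45   44 1513] minc ((476.972412109375, -229.82078552246094), 54.83897399902344) ell ((476.939208984375, -229.75228881835938), (108.91929626464844, 109.2623519897461), 89.76302337646484)
dish [316.15267176 280.75419847] [  8   6  35  26 655] minc ((475.4168701171875, -229.72613525390625), 55.0776252746582) ell ((475.1726379394531, -229.8372039794922), (105.23867797851562, 110.05107116699219), 142.21739196777344)
basket [266.35235158 288.31688512] [   5    5   46   45 1297] minc ((444.1158142089844, -43.896705627441406), 55.51845169067383) ell ((444.2284851074219, -43.99092483520508), (109.68602752685547, 110.29862213134766), 11.60385513305664)
basket [269.06086957 260.16521739] [  8   9  33  21 115] minc ((438.6611633300781, -48.95411682128906), 52.8781623840332) ell ((438.77166748046875, -49.203514099121094), (102.15132904052734, 105.08258056640625), 36.45463943481445)
tcp px [[250.62086584 470.98873045]
 [ -2.95305438 424.20570008]] [[250.02332616 347.28555912]
 [129.67601898 349.53195258]]
```

View pics/crop1.png

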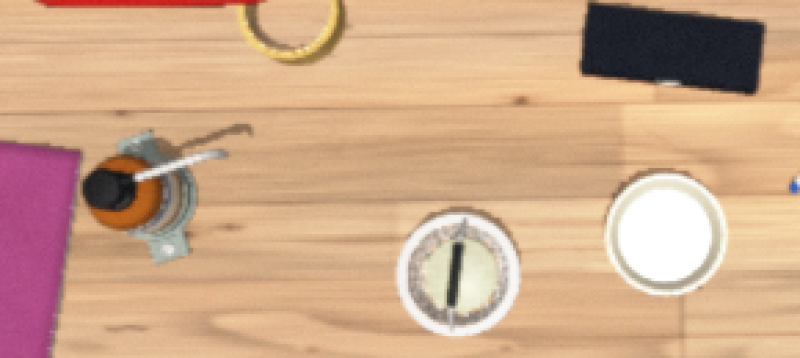

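View pics/crop2.png

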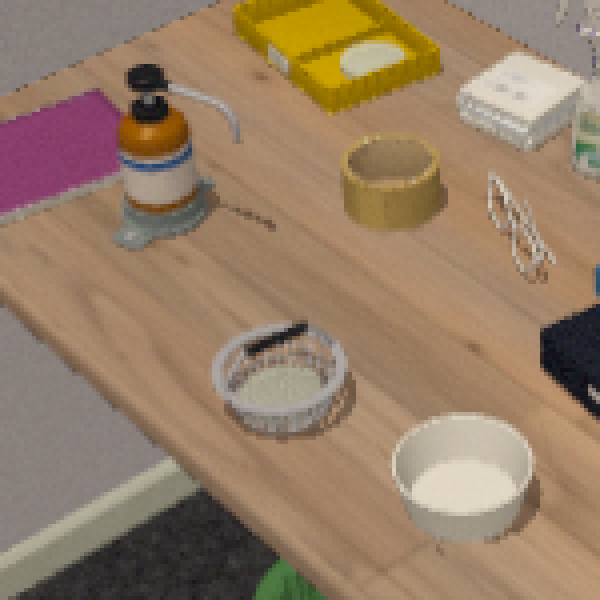

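Crop 1 shows the pump head at about (110,189), the spout end at (225,154) and the grip running (459,243)–(453,305). Crop 2 shows the spout mouth at about (239,140) and the head top at (147,72). Next I'll triangulate the dispenser and work out the first move.

```bash
cat >> h.py <<'E'
def totool(dw):
    o=status.get_obs(); return R.from_quat(o['tool_rot']).as_matrix().T@np.array(dw)*1000
E
python3 - <<'E'
from h import *
t=cap('top');s=cap('scene')
T=lambda u:(np.array(u)/2.7586+[100,190]);S=lambda u:(np.array(u)/4+[200,165])
# head blob
def dk(c,b):
    x0,y0,x1,y1=b;m=(c['img'][y0:y1,x0:x1].max(2)<55).astype(np.uint8)
    n,l,st,ce=cv2.connectedComponentsWithStats(m);k=1+np.argmax(st[1:,4]);return ce[k]+[x0,y0],st[k]
print(dk(t,(125,240,165,275)),dk(s,(228,175,252,200)))
h=tri([t,s],[T((109,187)),S((147,72))]);tip=tri([t,s],[T((225,155)),S((239,138))])
print('head',h,plane(t,T((109,187)),.154),plane(s,S((147,72)),.154));print('tip',tip,plane(s,S((239,139)),.112),plane(t,T((226,155)),.125))
# ears
e=plane(t,[T((137,137)),T((170,252))],.006);print('ears',e,e.mean(0))
o=status.get_obs();print(R.from_quat(o['tool_rot']).as_matrix().round(3),o['eef_pos'])
print(totool(np.array([.41,-.03,.2])-o['eef_pos']))
E
```

```text
(array([139.25490196, 258.20098039]), array([  6,  12,  18,  14, 204], dtype=int32)) (array([236.18367347, 184.08163265]), array([ 4,  6, 10,  7, 49], dtype=int32))
head [0.51946636 0.23017351 0.15506692] [[0.52018572 0.23002559 0.154     ]] [[0.51973777 0.23227471 0.154     ]]
tip [0.54887154 0.14405072 0.11465105] [[0.55090954 0.14538851 0.112     ]] [[0.54718227 0.1413876  0.125     ]]
ears [[0.57407043 0.25126183 0.006     ]
 [0.46836562 0.22030835 0.006     ]] [0.52121803 0.23578509 0.006     ]
[[-0.942  0.335 -0.   ]
 [ 0.335  0.942 -0.   ]
 [ 0.    -0.    -1.   ]] [0.17594728 0.49457035 0.23118646]
[-396.34967311 -415.7593492    31.27977473]
```

jog_arm:
  rows: "-60 -58 4 -0.03 45; -120 -116 8 -0.06 45; -180 -173 12 -0.1 45; -240 -231 17 -0.13 45; -300 -289 22 -0.16 45; -360 -346 26 -0.19 45; -420 -404 31 -0.22 45; -434 -417 31 -0.22 45"

```text
clock: 1.35
eef_pos: [0.3996, 0.0461, 0.2055]
tool_rot: [0.061, 0.998, 0.0, 0.0]
wrist_force: [0.8, 0.6, 0.5]
opening: 0.045
grip_force: 0.0
```

jog_arm:
  rows: "0 0 0 0 45; 0 0 0 0 45"

```text
clock: 1.6
eef_pos: [0.3987, 0.0482, 0.2053]
tool_rot: [0.061, 0.998, 0.0, -0.0]
wrist_force: [-0.1, 0.4, -1.1]
opening: 0.0452
grip_force: 0.0
```

Run:
```python
from h import *
o=status.get_obs();print(o['eef_pos'],R.from_quat(o['tool_rot']).as_matrix().round(3).tolist(),o['clock'],o['opening'])
c=cap('wrist');save(c,'w1.png');print(c['C'],proj(c,[[.4455,-.0435,.066]]))
```

```text
[0.39868905 0.04821217 0.2053059 ] [[-0.992, 0.122, -0.0], [0.122, 0.992, 0.0], [0.001, 0.0, -1.0]] 1.6 0.045212560474526056
[0.32923781 0.05643788 0.34798929] [[209.9943188  298.62853607]]
```

View pics/w1.png

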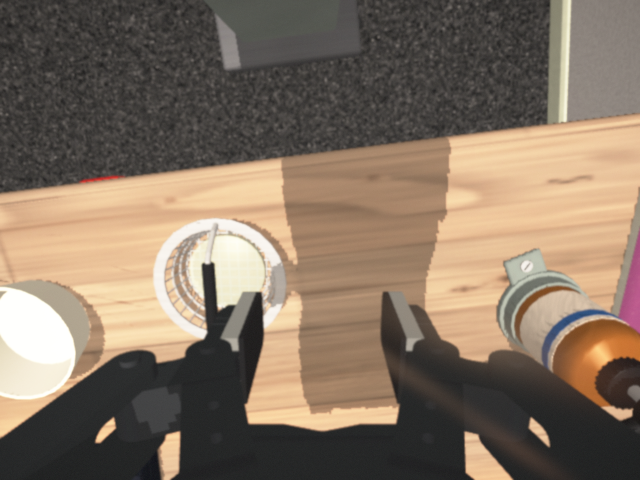

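The wrist view shows the basket at about (220,275), with the grip running from (208,264) to about (212,325), partly behind the finger. That agrees with the prediction (210,299).

jog_arm:
  rows: "-29 -43 15 0 45; -58 -85 30 0 45; -58 -85 30 0 45; -58 -85 30 0 45"

```text
clock: 2.15
eef_pos: [0.4458, -0.0419, 0.1755]
tool_rot: [0.06, 0.998, 0.0, -0.0]
wrist_force: [-0.2, 1.0, -0.1]
opening: 0.0449
grip_force: 0.0
```

Run:
```python
from h import *
o=status.get_obs();print(o['eef_pos'],R.from_quat(o['tool_rot']).as_matrix().round(3).tolist(),o['clock'])
c=cap('wrist');save(c,'w2.png')
u=proj(c,[[.4455,-.0435,.066]])[0];print(u)
x,y=u.astype(int);x0=x-45;y0=y-70
i=c['img'][y0:y+70,x0:x+45];m=(i.max(2)<70).astype(np.uint8)
n,l,st,ce=cv2.connectedComponentsWithStats(m)
for k in range(1,n):
    if st[k,4]>80:
        p=np.argwhere(l==k)[:,::-1]+[x0,y0];w=plane(c,p,.066)[:,:2]
        print(st[k],ce[k]+[x0,y0],w.mean(0),w.min(0),w.max(0),cv2.minAreaRect((w*1000).astype(np.float32)),cv2.fitLine((w*1000).astype(np.float32),2,0,.01,.01).ravel())
t=cap('top');g=np.array([264.46,288.38])
```

```text
[ 0.44579153 -0.04186229  0.17551209] [[-0.993, 0.12, -0.0], [0.12, 0.993, 0.0], [0.0, 0.0, -1.0]] 2.15
[319.98937103 235.71703519]
[  40   28   14   83 1105] [320.21176471 233.35565611] [ 0.44421306 -0.04320044] [ 0.41746202 -0.05065383] [ 0.47285023 -0.03582957] ((445.1917724609375, -43.057220458984375), (8.559723854064941, 55.05266571044922), 82.82495880126953) [ 9.9176294e-01 -1.2808681e-01  4.4421307e+02 -4.3200443e+01]
```

View pics/w2.png

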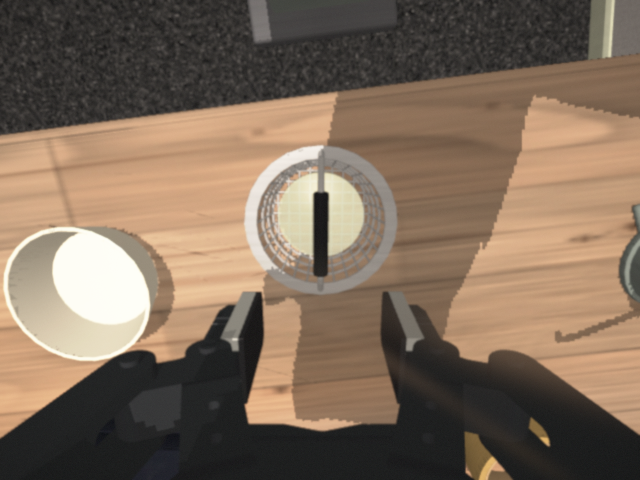

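The bar runs (320,193)–(320,275), parallel to the fingers and centred on them. Its centre is (0.4445, -0.043). I'll go down and grip it.

jog_arm:
  rows: "1 -1.5 50 0 45; 1 -1.5 95 0 45; 1 -1.5 120 0 45; 1 -1.5 127 0 45; 1 -1.5 127 0 45; 1 -1.5 127 0 0; 1 -1.5 127 0 0; 1 -1.5 127 0 0"
  newtons: 40

```text
clock: 3.25
eef_pos: [0.4456, -0.0445, 0.049]
tool_rot: [0.061, 0.998, 0.0, 0.001]
wrist_force: [0.3, 2.8, 7.6]
opening: 0.0087
grip_force: 39.1
```

jog_arm:
  rows: "0 0 0 0 0; 0 0 0 0 0; 0 0 -5 0 0; 0 0 -20 0 0; 0 0 -45 0 0; 0 0 -70 0 0; 0 0 -70 0 0; 0 0 -70 0 0"

```text
clock: 4.25
eef_pos: [0.4447, -0.0446, 0.1178]
tool_rot: [0.061, 0.998, 0.0, -0.0]
wrist_force: [-0.8, -0.1, -1.2]
opening: 0.0087
grip_force: 39.1
```

Run:
```python
from h import *
o=status.get_obs();print(o['eef_pos'],R.from_quat(o['tool_rot']).as_matrix().round(3).tolist(),o['clock'],o['opening'],o['grip_force'])
c=cap('wrist');save(c,'w3.png')
print(proj(c,[[.476,-.23,.042]]))
i=c['img'];hsv=cv2.cvtColor(i,cv2.COLOR_RGB2HSV)
e=o['eef_pos'];print('grip axis world: fingers mid',e)
```

```text
[ 0.4446897  -0.04461581  0.11780692] [[-0.993, 0.122, -0.001], [0.122, 0.993, 0.0], [0.001, -0.0, -1.0]] 4.25 0.008692001796506409 39.070361852645874
[[ 25.34883846 335.85501757]]
grip axis world: fingers mid [ 0.4446897  -0.04461581  0.11780692]
```

View pics/w3.png

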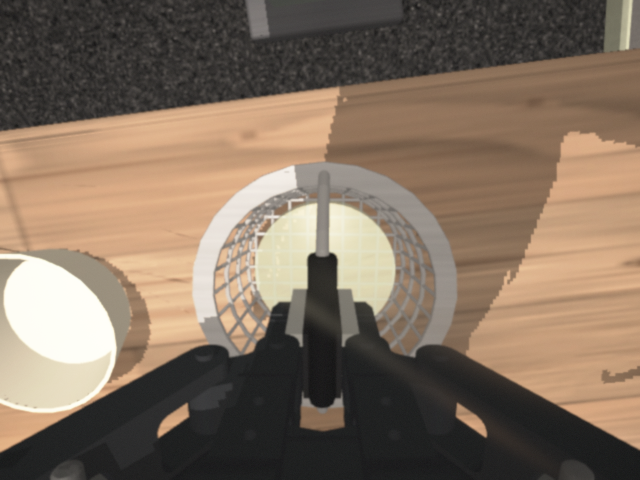

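The basket hangs level in the fingers with the blank inside at about (325,260). The dish rim is at about (40,335), as predicted. I'll carry the basket over.

jog_arm:
  rows: "-14 -45 0 0 0; -27 -90 0 0 0; -41 -135 0 0 0; -50 -165 0 0 0; -55 -181 0 0 0; -55 -181 0 0 0; -55 -181 0 0 0; -55 -181 0 0 0"

```text
clock: 5.3
eef_pos: [0.4776, -0.23, 0.1184]
tool_rot: [0.06, 0.998, 0.0, -0.0]
wrist_force: [0.8, 0.1, -1.7]
opening: 0.0086
grip_force: 39.1
```

Run:
```python
from h import *
o=status.get_obs();print(o['eef_pos'],totool(np.array([.477,-.2302,.056])-o['eef_pos']),o['clock'],o['wrist_force'])
for n in ('wrist','scene'):
    c=cap(n);save(c,'x_%s.png'%n)
s=c['img'][215:345,250:400];w=cv2.imread('pics/x_wrist.png')
cv2.imwrite('pics/x.png',np.hstack([cv2.resize(s,(450,390))[:,:,::-1],cv2.resize(w,(350,390))]))
```

```text
[ 0.47756081 -0.22996101  0.11842609] [ 0.52047916 -0.31576015 62.42609661] 5.3 [ 0.84791121  0.09086071 -1.72236261]
```

View pics/x.png

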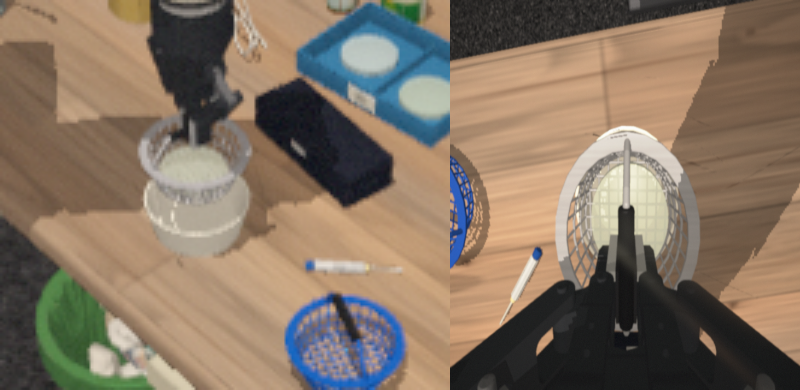

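The basket is centred over the dish in both views. I'll lower it gently.

jog_arm:
  rows: "0 0 20 0 0; 0 0 38 0 0; 0 0 48 0 0; 0 0 54 0 0; 0 0 58 0 0; 0 0 60 0 0; 0 0 61 0 0; 0 0 61 0 0"

```text
clock: 6.4
eef_pos: [0.4778, -0.231, 0.0575]
tool_rot: [0.061, 0.998, -0.0, 0.0]
wrist_force: [0.7, -0.1, -1.4]
opening: 0.0082
grip_force: 39.2
```

jog_arm:
  rows: "0 0 0.7 0 0; 0 0 1.4 0 0; 0 0 1.4 0 0"

```text
clock: 6.78
eef_pos: [0.4778, -0.2308, 0.0563]
tool_rot: [0.061, 0.998, 0.0, 0.0]
wrist_force: [-0.1, 3.6, 6.1]
opening: 0.0086
grip_force: 39.9
```

jog_arm:
  rows: "0 0 0 0 40; 0 0 0 0 40; 0 0 0 0 40; 0 0 0 0 40; 0 0 -20 0 40; 0 0 -60 0 40; 0 0 -90 0 40; 0 0 -90 0 40"

```text
clock: 7.78
eef_pos: [0.4786, -0.2316, 0.1479]
tool_rot: [0.061, 0.998, -0.001, 0.002]
wrist_force: [0.2, 0.0, -0.0]
opening: 0.0399
grip_force: 0.0
```

Run:
```python
from h import *
o=status.get_obs();print(o['eef_pos'],o['joint_pos'],o['opening'],o['clock'])
c=cap('wrist')
s=cap('scene');cv2.imwrite('pics/y.png',np.hstack([cv2.resize(s['img'][240:330,270:360],(400,400),interpolation=3)[:,:,::-1],cv2.resize(c['img'],(400,400))[:,:,::-1]]))
# flange ring centre in wrist
e=o['eef_pos'];print(proj(c,[[.4775,-.2305,.044]]))
x=totool(np.array([.4775,-.2305,0])-e);print(x)
```

```text
[ 0.47859589 -0.23160945  0.14785274] [-6.04020419e-01  3.11462587e-01 -2.10774793e-01  1.04492154e+00
 -2.36669139e-05 -4.82256648e-01] 0.03990077262354643 7.775
[[324.42961637 235.81108331]]
[  1.19755916   0.95842591 147.85301114]
```

View pics/y.png

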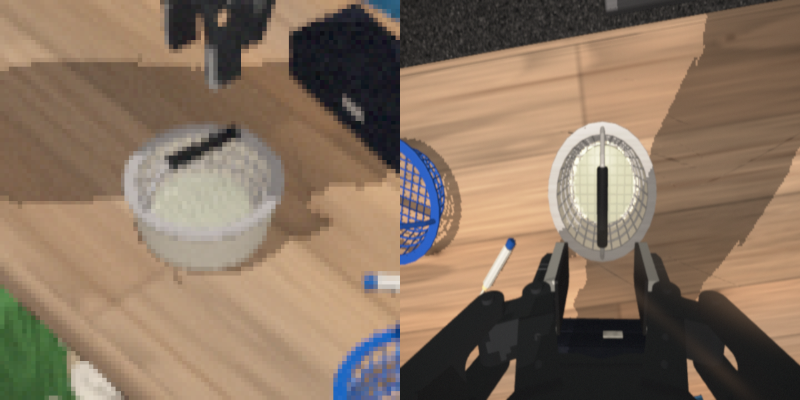

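The flange sits level on the dish rim with the blank inside. I'll go to the −y side of the dish, turned for pushing.

jog_arm:
  rows: "1 -15 0 -0.18 50; 2 -30 0 -0.36 50; 3 -45 0 -0.54 50; 4 -60 0 -0.72 50; 5 -75 0 -0.9 50; 6 -90 0 -1.08 50; 7 -92 0 -1.26 50; 7 -92 0 -1.44 50"

```text
clock: 8.88
eef_pos: [0.4589, -0.3213, 0.1445]
tool_rot: [-0.615, 0.789, 0.001, -0.0]
wrist_force: [-0.7, 0.6, -0.6]
opening: 0.0496
grip_force: 0.0
```

jog_arm:
  rows: "0 0 0 -0.05 50; 0 0 0 -0.05 50; 0 0 0 -0.05 50"

```text
clock: 9.25
eef_pos: [0.4593, -0.3212, 0.1454]
tool_rot: [-0.631, 0.775, 0.001, -0.0]
wrist_force: [-0.7, -0.3, 0.4]
opening: 0.05
grip_force: 0.0
```

Run:
```python
from h import *
o=status.get_obs();M=R.from_quat(o['tool_rot']).as_matrix();print(o['eef_pos'],M.round(3).tolist(),o['joint_pos'][5],o['clock'])
print(np.degrees(np.arctan2(M[1,0],M[0,0])))
t=cap('top')
def ring(c,b,z=.044):
    x0,y0,x1,y1=b;i=c['img'][y0:y1,x0:x1].astype(int);m=((i.min(2)>150)&(i.max(2)-i.min(2)<40)).astype(np.uint8)
    n,l,st,ce=cv2.connectedComponentsWithStats(m);k=1+np.argmax(st[1:,4]);p=np.argwhere(l==k)[:,::-1]+[x0,y0]
    h=cv2.convexHull(p.astype(np.float32)).reshape(-1,2);w=plane(c,h,z)[:,:2].astype(np.float32)*1000
    return st[k],cv2.minEnclosingCircle(w),cv2.fitEllipse(w)
print(ring(t,(312,245,372,305)))
```

```text
[ 0.45931116 -0.32123674  0.14535399] [[-0.203, -0.979, -0.001], [-0.979, 0.203, 0.001], [-0.001, 0.001, -1.0]] -2.122555528298752 9.25
-101.6846466535423
(array([   8,    9,   45,   44, 1060], dtype=int32), ((475.787109375, -232.05288696289062), 54.57987594604492), ((476.11407470703125, -231.42173767089844), (105.57240295410156, 107.46819305419922), 14.462821006774902))
```

jog_arm:
  rows: "0 1 45 0 50; 0 1 90 0 50; 0 1 120 0 50; 0 1 132 0 50; 0 1 132 0 50; -10 1 132 0 50; -20 1 132 0 50; -28 1 132 0 50"

```text
clock: 10.3
eef_pos: [0.4646, -0.2931, 0.0146]
tool_rot: [-0.632, 0.775, -0.0, 0.0]
wrist_force: [0.1, 0.2, -0.1]
opening: 0.0497
grip_force: 0.0
```

jog_arm:
  rows: "-10 0 0 0 50; -24 0 0 0 50; -44 1 0 0 50; -66 1 0 0 50; -88 1.5 0 0 50; -110 2 0 0 50; -126 2 0 0 50; -136 2 0 0 50"

```text
clock: 11.3
eef_pos: [0.4897, -0.1592, 0.014]
tool_rot: [-0.632, 0.775, -0.0, -0.0]
wrist_force: [-1.2, -2.9, 1.5]
opening: 0.0501
grip_force: 1.8
```

```bash
cat >> h.py <<'E'
def ring(c,b,z=.044):
    x0,y0,x1,y1=b;i=c['img'][y0:y1,x0:x1].astype(int);m=((i.min(2)>140)&(i.max(2)-i.min(2)<40)).astype(np.uint8)
    n,l,st,ce=cv2.connectedComponentsWithStats(m);k=1+np.argmax(st[1:,4]);p=np.argwhere(l==k)[:,::-1]+[x0,y0]
    h=cv2.convexHull(p.astype(np.float32)).reshape(-1,2);w=plane(c,h,z)[:,:2].astype(np.float32)*1000
    return st[k],cv2.minEnclosingCircle(w),cv2.fitEllipse(w)
E
python3 - <<'E'
from h import *
o=status.get_obs();M=R.from_quat(o['tool_rot']).as_matrix();print(o['eef_pos'],M[:2,0],o['clock'],o['wrist_force'])
g=np.array(o['eef_pos'])-.06*M[:,0];t=cap('top');u=proj(t,[[g[0],g[1],.044]])[0].astype(int);print('expected',g,u)
print(ring(t,(u[0]-32,u[1]-32,u[0]+32,u[1]+32)))
w=cap('wrist');cv2.imwrite('pics/z.png',np.hstack([cv2.resize(w['img'],(400,300)),cv2.resize(t['img'][u[1]-60:u[1]+60,u[0]-80:u[0]+80],(400,300))])[:,:,::-1])
E
```

```text
[ 0.48970585 -0.15919498  0.0140299 ] [-0.20055798 -0.97968182] 11.3 [-1.16047427 -2.89057741  1.52669168]
expected [ 0.50173933 -0.10041407  0.01401867] [288 265]
(array([11, 17,  9, 16, 44], dtype=int32), ((521.8826293945312, -58.11247253417969), 20.88140106201172), ((523.1563720703125, -57.805118560791016), (8.886780738830566, 40.97071838378906), 62.53633499145508))
```

```bash
cat >> h.py <<'E'
def grip(z=.074,d=.06,names=('top','wrist','scene')):
    o=status.get_obs();M=R.from_quat(o['tool_rot']).as_matrix();g=np.array(o['eef_pos'])-d*M[:,0]
    print('eef',np.round(o['eef_pos'],4),'exp',g[:2].round(4),'clk',o['clock'],'F',np.round(o['wrist_force'],1))
    for n in names:
        c=cap(n);u=proj(c,[[g[0],g[1],z]])[0].astype(int);h=30 if n!='wrist' else 80
        x0,y0=max(0,u[0]-h),max(0,u[1]-h);i=c['img'][y0:u[1]+h,x0:u[0]+h]
        m=(i.max(2)<55).astype(np.uint8);k,l,st,ce=cv2.connectedComponentsWithStats(m)
        for j in range(1,k):
            if st[j,4]>20:
                p=np.argwhere(l==j)[:,::-1]+[x0,y0];w=(plane(c,p,z)[:,:2]*1000).astype(np.float32);r=cv2.minAreaRect(w)
                if 35<max(r[1])<75 and min(r[1])<18: print(n,u,st[j],'rect',np.round(r[0],1),np.round(r[1],1),round(r[2],1),'mean',w.mean(0).round(1))
E
python3 - <<'E'
from h import *
grip()
E
```

```text
bash:   902 Segmentation fault         python3 - <<'E'
from h import *
grip()
E
```

```bash
sed -i "s/m=(i.max(2)<55).astype(np.uint8);k/if i.size<100: print(n,'out',u); continue\n        m=np.ascontiguousarray((i.max(2)<55).astype(np.uint8));k/; s/w=(plane(c,p,z)\[:,:2\]\*1000).astype(np.float32);r/w=np.ascontiguousarray((plane(c,p,z)[:,:2]*1000).astype(np.float32));r/" h.py
python3 -X faulthandler - <<'E' 2>&1 | head -20
from h import *
grip()
E
```

```text
eef [ 0.4895 -0.16    0.0138] exp [ 0.5016 -0.1012] clk 11.5 F [ 0.   0.4 -0. ]
wrist out [321 598]
```

jog_arm:
  rows: "-10 0 0 0 50; -30 0 0 0 50; -52 0.5 0 0 50; -76 1 0 0 50; -100 1 0 0 50; -124 1.5 0 0 50; -146 2 0 0 50; -160 2 0 0 50"

```text
clock: 12.65
eef_pos: [0.5198, -0.002, 0.0139]
tool_rot: [-0.632, 0.775, 0.0, -0.0]
wrist_force: [-0.6, -2.5, -0.7]
opening: 0.05
grip_force: 1.2
```

jog_arm:
  rows: "-14 0 0 0 50; -30 0.5 0 0 50; -42 0.5 0 0 50; -51 0.5 0 0 50; -55 0.5 0 0 50; -55 0.5 0 0 50"

```text
clock: 13.4
eef_pos: [0.5305, 0.0511, 0.014]
tool_rot: [-0.632, 0.775, 0.0, 0.0]
wrist_force: [0.1, -1.1, 0.5]
opening: 0.0498
grip_force: 0.0
```

jog_arm:
  rows: "20 0 0 0 50; 60 0 0 0 50; 110 0 0 0 50; 160 0 0 0 50; 200 0 0 0 50; 200 0 0 0 50"

```text
clock: 14.15
eef_pos: [0.4899, -0.1475, 0.0141]
tool_rot: [-0.631, 0.776, -0.0, 0.0]
wrist_force: [0.0, 0.2, -0.2]
opening: 0.0498
grip_force: 0.0
```

```bash
python3 -X faulthandler - <<'E' 2>&1
from h import *
grip(d=.26,names=('top','scene'))
t=cap('top');u=proj(t,[[.542,.1096,.044]])[0].astype(int);print(ring(t,(u[0]-34,u[1]-34,u[0]+34,u[1]+34)))
s=cap('scene');v=proj(s,[[.542,.1096,.06]])[0].astype(int)
cv2.imwrite('pics/z.png',np.hstack([cv2.resize(t['img'][u[1]-40:u[1]+40,u[0]-60:u[0]+40],(400,320),interpolation=3),cv2.resize(s['img'][v[1]-40:v[1]+40,v[0]-50:v[0]+50],(400,320),interpolation=3)])[:,:,::-1]);print(u,v)
E
```

```text
eef [ 0.4899 -0.1475  0.0141] exp [0.5431 0.107 ] clk 14.15 F [ 0.   0.2 -0.2]
top [201 249] [27 21  5 21 36] rect [541.1 109.9] [ 4. 49.] 81.4 mean [540.3 110.2]
scene [265 214] [23 28 14  6 22] rect [540.3 111. ] [ 8.2 51.1] 83.1 mean [539.4 111.1]
(array([  13,   13,   46,   44, 1381], dtype=int32), ((541.3261108398438, 108.59767150878906), 56.4785041809082), ((541.7713623046875, 108.34262084960938), (108.73665618896484, 112.13292694091797), 155.9331817626953))
[202 250] [265 217]
```

Run:
```python
from h import *
t=cap('top');s=cap('scene')
f=lambda c,x,y:cv2.resize(c['img'][y:y+75,x:x+66],(396,450),interpolation=cv2.INTER_NEAREST)
cv2.imwrite('pics/disp.png',np.hstack([f(t,130,220),f(s,222,165)])[:,:,::-1])
```

```text
(no output)
```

View pics/disp.png

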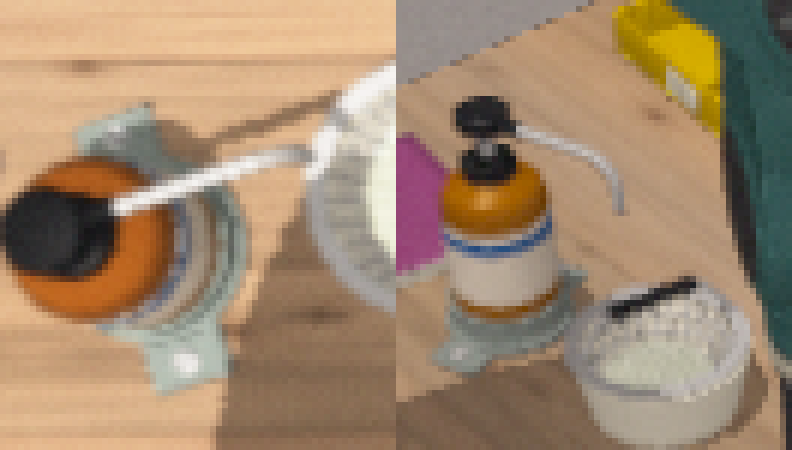

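The top crop shows the head's top face at about (50,232) and the spout from (115,207) to its mouth at about (313,156). The scene crop shows the mouth at about (623,212), the head top at (482,110), and the basket flange level in the dish.

Run:
```python
from h import *
t=cap('top');s=cap('scene')
T=lambda x,y:np.array([130+x/6-.5,220+y/6-.5]);S=lambda x,y:np.array([222+(x-396)/6-.5,165+y/6-.5])
h1,h2=T(50,232),S(482,110);m1,m2=T(313,156),S(623,212)
print('head',tri([t,s],[h1,h2]),plane(t,h1,.154),plane(s,h2,.154))
print('mouth',tri([t,s],[m1,m2]),plane(t,m1,.112),plane(s,m2,.112))
e=plane(t,[T(120,130),T(185,362)],.006);print(e,e.mean(0))
a=plane(t,[T(115,207),T(270,162)],.146);d=a[1]-a[0];print('tube dir',d/np.linalg.norm(d))
```

```text
head [0.51854551 0.23433345 0.15423471] [[0.5193896  0.23380053 0.154     ]] [[0.51799949 0.23541728 0.154     ]]
mouth [0.54948226 0.14521905 0.11241139] [[0.54979516 0.14511087 0.112     ]] [[0.54954744 0.14596898 0.112     ]]
[[0.57025938 0.25163608 0.006     ]
 [0.4722273  0.22357513 0.006     ]] [0.52124334 0.2376056  0.006     ]
tube dir [ 0.266535   -0.96382524  0.        ]
```

jog_arm:
  rows: "-50 0 0 0 50; -100 0 0 0 50; -150 0 0 0 50; -190 0.5 0 0 50; -205 1 0 0 50; -213 1 0 0 50; -221 1 0 0 50; -228 1 0 0 50"

```text
clock: 15.55
eef_pos: [0.5351, 0.0782, 0.0139]
tool_rot: [-0.632, 0.775, -0.0, -0.0]
wrist_force: [-1.0, -3.0, 0.0]
opening: 0.05
grip_force: 1.3
```

jog_arm:
  rows: "-5 0 0 0 50; -9 0 0 0 50; -10 0 0 0 50; -10 0 0 0 50; -10 0 0 0 50"

```text
clock: 16.18
eef_pos: [0.5371, 0.0883, 0.014]
tool_rot: [-0.632, 0.775, 0.0, 0.0]
wrist_force: [-0.3, -0.6, -0.5]
opening: 0.0498
grip_force: 0.7
```

jog_arm:
  rows: "20 0 0 0 50; 60 0 0 0 50; 110 0 0 0 50; 160 0 0 0 50; 160 0 0 0 50"

```text
clock: 16.8
eef_pos: [0.504, -0.0718, 0.0141]
tool_rot: [-0.63, 0.776, -0.0, -0.0]
wrist_force: [0.3, 0.2, 0.6]
opening: 0.05
grip_force: 0.0
```

Run:
```python
from h import *
grip(d=.223,names=('top','scene'))
t=cap('top');u=proj(t,[[.548,.144,.044]])[0].astype(int);print(ring(t,(u[0]-24,u[1]-34,u[0]+34,u[1]+34)))
```

```text
eef [ 0.504  -0.0718  0.0141] exp [0.5499 0.1464] clk 16.8 F [0.3 0.2 0.6]
top [184 246] [30 21  3 21 33] rect [549.1 147.1] [ 4.2 48.5] 83.1 mean [551.6 146.6]
(array([   0,   12,   48,   45, 1456], dtype=int32), ((546.4468994140625, 146.9096221923828), 57.88597869873047), ((548.119873046875, 146.1117706298828), (108.52899932861328, 114.55829620361328), 170.038818359375))
```

The basket is centred within about 2 mm of the spout mouth. Now the pump.

jog_arm:
  rows: "0 0 -55 0 0; 0 0 -110 0 0; 0 0 -165 0 0; -10 0 -206 0 0; -60 10 -206 0 0; -120 19 -206 0 0; -180 29 -206 0 0; -240 38 -206 0 0"
  newtons: 40

```text
clock: 17.95
eef_pos: [0.5153, 0.1774, 0.2201]
tool_rot: [-0.633, 0.774, 0.0, 0.0]
wrist_force: [1.3, -0.9, 0.2]
opening: 0.0
grip_force: 0.0
```

jog_arm:
  rows: "-40 7 0 0 0; -63 10 0 0 0; -63 10 0 0 0; -63 10 0 0 0"

```text
clock: 18.45
eef_pos: [0.5184, 0.2381, 0.2199]
tool_rot: [-0.632, 0.775, 0.0, -0.0]
wrist_force: [-0.4, -0.5, -0.4]
opening: 0.0002
grip_force: 0.0
```

Run:
```python
from h import *
o=status.get_obs();print(o['eef_pos'],o['opening'],o['clock'],totool(np.array([.5195,.235,.158])-o['eef_pos']))
s=cap('scene');print(proj(s,[o['eef_pos'],[.5195,.235,.154]]))
```

```text
[0.5184254  0.23811048 0.21986724] 0.000234964624680589 18.45 [ 2.81545294 -1.69406242 61.86751161]
[[233.11390721 166.10592464]
 [236.25769044 182.72065456]]
```

jog_arm:
  rows: "3 -1.5 30 0 0; 3 -1.5 50 0 0; 3 -1.5 60 0 0; 3 -1.5 64 0 0; 3 -1.5 67 0 0; 3 -1.5 67 0 0"

```text
clock: 19.25
eef_pos: [0.52, 0.2348, 0.1535]
tool_rot: [-0.632, 0.775, -0.0, 0.0]
wrist_force: [-0.7, -1.3, 3.9]
opening: 0.0002
grip_force: 1.6
```

Contact at 0.1535 m, as expected. I'll press to the stop.

jog_arm:
  rows: "0 0 4 0 0; 0 0 8 0 0; 0 0 12 0 0; 0 0 15 0 0; 0 0 16 0 0; 0 0 16 0 0"

```text
clock: 20.0
eef_pos: [0.5201, 0.2348, 0.1378]
tool_rot: [-0.632, 0.775, -0.0, 0.001]
wrist_force: [-1.7, -4.7, 15.1]
opening: 0.0003
grip_force: 7.3
```

jog_arm:
  rows: "0 0 0.7 0 0; 0 0 0.7 0 0; 0 0 0.7 0 0; 0 0 0.7 0 0"

```text
clock: 20.5
eef_pos: [0.5202, 0.2349, 0.1377]
tool_rot: [-0.632, 0.775, -0.001, 0.001]
wrist_force: [-5.7, -3.1, 23.6]
opening: -0.0002
grip_force: 11.4
```

jog_arm:
  rows: "0 0 -4 0 0; 0 0 -10 0 0; 0 0 -18 0 0; 0 0 -40 0 0; 0 0 -80 0 0; 0 0 -100 0 0; 0 0 -100 0 0"

```text
clock: 21.38
eef_pos: [0.5202, 0.2351, 0.2372]
tool_rot: [-0.632, 0.775, -0.0, 0.001]
wrist_force: [0.2, 0.1, -0.6]
opening: -0.0
grip_force: 0.0
```

jog_arm:
  rows: "60 0 0 0 0; 120 0 0 0 0; 180 0 0 0 0; 240 0 0 0 0; 300 0 0 0 0; 300 0 0 0 0; 300 0 0 0 0; 300 0 0 0 0"

```text
clock: 22.38
eef_pos: [0.4594, -0.0579, 0.2358]
tool_rot: [-0.633, 0.774, 0.0, -0.0]
wrist_force: [0.0, 0.5, 0.3]
opening: -0.0002
grip_force: 0.0
```

Run:
```python
from h import *
o=status.get_obs();d=np.linalg.norm(np.array(o['eef_pos'])[:2]-[.5485,.1465])
grip(d=d,names=('top','scene'))
t=cap('top');s=cap('scene')
def dk(c,b):
    x0,y0,x1,y1=b;m=(c['img'][y0:y1,x0:x1].max(2)<55).astype(np.uint8)
    n,l,st,ce=cv2.connectedComponentsWithStats(m);k=1+np.argmax(st[1:,4]);return ce[k]+[x0,y0],st[k]
print(dk(t,(125,240,165,275)),dk(s,(228,175,252,200)))
u=proj(t,[[.548,.144,.044]])[0].astype(int);print(ring(t,(u[0]-24,u[1]-34,u[0]+34,u[1]+34)))
```

```text
eef [ 0.4594 -0.0579  0.2358] exp [0.5039 0.1606] clk 22.375 F [0.  0.5 0.3]
top [178 265] [35  2  4 21 36] rect [549. 147.] [ 4.3 48.7] 83.9 mean [550.1 146.7]
(array([139.13131313, 258.06565657]), array([  5,  12,  19,  14, 198], dtype=int32)) (array([236.04444444, 184.06666667]), array([ 4,  6, 10,  7, 45], dtype=int32))
(array([  0,  12,  38,  56, 963], dtype=int32), ((531.8831787109375, 161.51951599121094), 76.32501983642578), ((538.4937133789062, 169.1387939453125), (81.309814453125, 155.4485626220703), 56.79695510864258))
```

The pump went to its stop and is back up, and the basket has not moved. I'll hand in.

```bash
python3 -c "
from rig import ticket
print(ticket.sign_off())"
```

```text
the job is handed in; nothing more can be done
None
```

Job handed in at about 22 s: the basket hangs in the white dish with its flange level and the blank in it, within about 2–3 mm (measured) of centred under the spout, and the pump was pressed once to its stop and came back up.

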